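# Ship the oldest carton from behind the newer one

## Robot

A 6-joint arm with a two-finger parallel gripper is mounted at the origin on a cart in front of the work surface, level with it; the furniture and walls round the work are solid. World frame = base frame: x ahead of the robot, y to its left, z up, the work surface at z = 0. Lengths are in m, angles in rad, forces in N, time in s.
With the tool pointing down it reaches from about 0.35 to 0.975 m from the base axis. Payload 4.9 kg.
Tool frame: the origin (TCP) lies midway between the tips of the shut fingers; the grasp point (between the pads) lies 19 mm behind it; z points along the fingers, y is the line along which they close (so a half turn about z gives the same grasp; the last joint's range is limited). The gripper opens to 85 mm and grips with 20 to 120 N. Pads are 22 mm wide; open, the fingers measure 114 mm over their backs; the gripper's body (76 mm by 85 mm) begins 54 mm behind the grasp point. The pads swing forward as they close: fully open they stand 13 mm farther back than shut.
Start: joints at [-1.279, 0.053, 1.613, -0, 1.476, -0.119], TCP at [0.25, -0.573, 0.231] pointing down, gripper open.
Joint ranges: [-3.01, 3.01], [-1.01, 2.22], [0.06, 2.58], [-1.02, 4.17], [0.09, 2.62], [-3.14, 3.14]. Speed limits (rad/s): [2.57, 2.57, 3.14, 3.14, 3.14, 3.14].

## Interface

Orientations are given as a unit quaternion [w, x, y, z].
In Python, from plant import manip gives the robot as it stands.
- The arm moves only by the tool carry_out, never from a script. Its argument "moves" is a list of rows, each a list of 7 numbers: the opening, from 0 (shut) to 1 (fully open), then the shift along the tool's x, y, z normalised to -1 to 1, where 1 is 0.4 m, then the turn, a rotation vector about the tool's x, y, z normalised to -1 to 1, where 1 is 0.5 rad. In form: [[grip, dx, dy, dz, rx, ry, rz], ...]. A call has 1 to 8 rows; each row is the pose to reach, as a shift and turn from the pose commanded when the call began, along the tool's axes at that moment; what a row does not reach only later rows make up. A row lasts 1/12 s, in which the tool goes at most 41.7 mm and 7.16 degrees, less where a joint would pass 70% of its speed; a pose out of reach is approached as far as the arm can. A call with a number of a shift or a turn outside -1 to 1 is refused whole. A call with a gripper value outside its range is refused whole. The fingers move at their own pace and stop on an object; the grip force is fixed at half the most. Time passes only in rows, so rows that repeat a pose let the fingers close. It gives the time, the measured TCP pose, the force and the opening at its end, in the units of the state.
- manip.state(): the state, without advancing time (a new reading comes with each control period).
- manip.grab_frame(name): name is "scene" or "top" or "wrist"; returns the picture (384x512x3 uint8, red, green, blue); there is no depth.
- manip.camera_info(name): a dict with "intrinsics" (3x3 intrinsics, pixels), "distortion" ([k1, k2, p1, p2, k3] as OpenCV has them; the pictures are not rectified), "extrinsics" (4x4, takes a point from world to camera coordinates). Camera axes: x right, y down, z forward; pixel columns grow to the right and rows downward; lengths in m; the calibration is good to about 2 mm. A picture is of the moment at which its call begins: read the wrist's pose just before it. camera_info takes no time and is no camera call; for the wrist camera it gives the pose at the moment of the call.
- manip.job_done(): hands the job in, once; it reports no verdict.
The state is a dict: "time": time; "joint_pos": joint angles; "joint_vel": joint speeds; "joint_efforts": joint torques, N m; "tool_pos": TCP position; "tool_rot": TCP orientation; "contact_force": force on the tool from outside, world axes, zero at the start; "ft_torque": the same for the moment, N m; "gripper_width": opening from 0.0 (shut) to 1.0 (fully open).
Only numpy, scipy, OpenCV 4.12 (cv2) and the standard library are available. Lean on these libraries where they do the work, as an engineer would, in place of code of your own. Each camera call takes 0.05 s, during which the arm holds its last target. There are 200 camera calls.

## Task

Oldest stock ships first: flip the rack's red-ball catch open, park the front carton (the one under the catch) on the rubber mat, and lay the carton that stood behind it flat in the cardboard shipping tray. Then put the front carton back squarely inside its yellow outline in the rack and flip the catch over it again. Both cartons stay right side up, and the other things on the table are left where they are.

Things in the scene. Friction and masses are not known exactly. Their poses are not given: they have to be found in the camera images.
- catch (a joint): flip catch at the rack's -x end: steel stem with red ball on top, 0.15 kg. 0 = shut: ball leans over the front carton, a flat finger lies 5 mm above its near end (overlaps it 14 mm) and keeps it from being lifted. 1.3 = open: ball leans to the rack's -x, finger points up, 10 mm clear of the carton. Top-heavy: pushed at the ball with about 1 N past upright (0.65) it falls to the stop by itself.
- catch_knob (a point): centre of the catch's red ball (32 mm diameter), 75 mm from the hinge. Shut: 45 mm to the rack's +x of the hinge, 120 mm above the table; open: 45 mm to its -x at the same height; upright: 135 mm above the table. The stem below it is 10 mm thick.
- catch_hinge (a point): the catch's hinge axis, level, along this point's y; 60 mm above the table. Axes as the rack's: x points from the catch towards the cartons, z up. The two aluminium bearing cheeks beside it reach 19 mm to either side and 70 mm above the table. A fixed tape dispenser stands to its right (x 0.53 to 0.72, y -0.33 to -0.23).
- front_place (a point): centre of the front place on the rack's grey base (top 8 mm above the table), outlined in yellow; x points from the catch to the rear pocket. The base reaches from 102 mm before to 123 mm past this point and is 130 mm wide. The front carton belongs centred here, its length along x, 77 mm past the hinge; no walls stand beside it. The rack's x points to the robot's left, give or take.
- rear_place (a point): centre of the rear pocket's floor, 8 mm above the table, 84 mm past the front place in x. Rear carton: length along y. Walls 32 mm high: before and behind (inner faces 28 mm from this point, 5 mm thick) with a central gap 64 mm wide for fingers; closed ends 58 mm away. The front carton in its place fills the front gap, 6 mm from the rear carton.
- front_carton_center (a point): white and blue folding carton, 106 mm long, 50 mm wide, 43 mm tall, about 90 g (varies), standing level. The point is its centre, half-way up; its y axis runs along the 106 mm length, x across the 50 mm width, z up. This is the carton that stands in the rack's front place at the start, its length along the rack's x.
- rear_carton_center (a point): white and blue folding carton, 106 mm long, 50 mm wide, 43 mm tall, about 90 g (varies), standing level. The point is its centre, half-way up; its y axis runs along the 106 mm length, x across the 50 mm width, z up. This is the carton that stands crosswise in the rack's rear pocket at the start.
- tray_in (a point): brown cardboard shipping tray, fixed, 180 mm (x) by 160 mm (y) outside, walls 5 mm thick and 36 mm high above the table; the point is the centre of its inner floor, 5 mm above the table. It may stand at the left or the right of the table. Between both places stands a fixed open cardboard box, walls 126 mm high with flaps above (x 0.25 to 0.49, y -0.08 to 0.20): pass above it.
- mat_top (a point): black rubber mat, fixed, 160 x 160 mm, 4 mm thick; the point is the centre of its top. It lies at the side of the table away from the tray.
- stapler: blue desk stapler, 133 x 36 x 45 mm, lying on the table; a bystander. Origin at the centre of its underside.
- marker: white marker with red cap, 136 mm long, 18 mm thick, lying; a bystander. Origin at the centre of its underside.
- tape_measure: yellow tape measure, 40 x 67 x 61 mm, standing; a bystander. Origin at the centre of its underside.

How it is judged:
By the outcome, as a careful person would: the job done as asked, in the order asked, and still so for the second after the job is handed in, with the robot touching nothing.
It also fails if it takes over 72 s, if anything falls off the work surface, if the arm or the gripper's body presses on something with over 40 N, if the wrist force passes 120 N, or if a joint passes its speed limit or range.

## Working session

There is one attempt and no reset: what is moved stays moved. The work goes in short steps, Python scripts to look and compute and a tool call to move; the robot and the scene stay as the last step left them, time stands still between calls to the robot, and variables do not carry over. Pictures are saved under pics/ and viewed, on a budget of 10 in all, crops included, one or two more only if the job needs it, and the job is handed in when it is done.

Besides the shell and the picture viewer there is one more tool, called after "Request:" as name(argument=value, ...), one argument or row to a line, values as JSON. carry_out: Moves the arm, as the interface text tells. Scaled input: -1 to 1 covers 0.4 m each way for a shift and 0.5 rad each way for a turn. Its arguments: {"type":"object","properties":{"moves":{"type":"array"}},"required":["moves"]}

```bash
mkdir -p pics; ls
python3 - <<'E'
from plant import manip
import cv2, numpy as np
np.set_printoptions(precision=4,suppress=True)
s=manip.state(); print(s)
for n in("scene","top"):
    im=manip.grab_frame(n); cv2.imwrite(f"pics/{n}0.png",im[:,:,::-1])
    c=manip.camera_info(n); print(n,np.array(c["intrinsics"]),c["distortion"],np.array(c["extrinsics"]))
E
```

```text
pics
{'time': 0.0, 'joint_pos': array([-1.279 ,  0.0533,  1.6143,  0.    ,  1.476 , -0.119 ]), 'joint_vel': array([-0.0009,  0.0004,  0.0023,  0.0005, -0.0003,  0.0019]), 'joint_efforts': array([ -0.    , -39.3683, -37.0178,   0.    ,   0.0072,  -0.    ]), 'tool_pos': array([ 0.2494, -0.5724,  0.2301]), 'tool_rot': array([-0.001 ,  0.979 ,  0.204 , -0.0001]), 'contact_force': array([-0.3086, -0.5059, -1.0412]), 'ft_torque': array([-0.0443,  0.0027,  0.    ]), 'gripper_width': 1.0005861893629104}
scene [[472.882    0.     259.7411]
 [  0.     472.882  194.0675]
 [  0.       0.       1.    ]] [-0.1106  0.      0.      0.      0.    ] [[ 0.5    -0.866   0.0119 -0.2575]
 [-0.704  -0.4143 -0.5769  0.4837]
 [ 0.5045  0.2801 -0.8167  1.334 ]
 [ 0.      0.      0.      1.    ]]
top [[385.3564   0.     255.2066]
 [  0.     385.3564 195.5747]
 [  0.       0.       1.    ]] [-0.0627  0.      0.      0.      0.    ] [[ 0.0084 -1.     -0.0009  0.0388]
 [-0.9748 -0.008  -0.2231  0.5819]
 [ 0.2231  0.0028 -0.9748  0.9363]
 [ 0.      0.      0.      1.    ]]
```

View pics/top0.png

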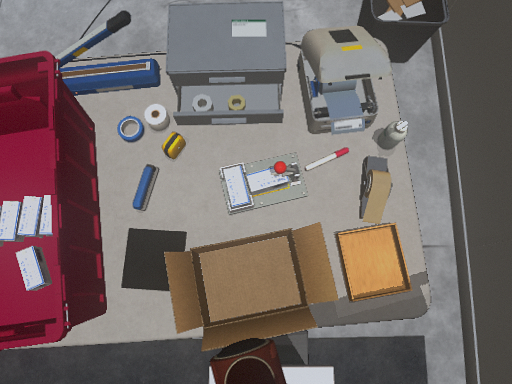

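View pics/scene0.png

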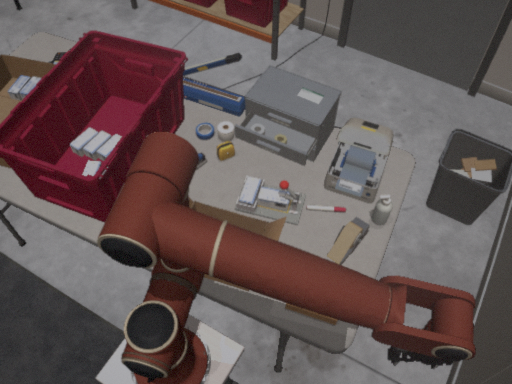

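The top view shows the rack at about (262,182), with its red ball at (280,168), the tray at (373,262) and the mat at (155,260). The marker is at (327,158), close to the rack. I'll zoom in on the rack.

```bash
cat > h.py <<'E'
from plant import manip
import cv2, numpy as np
np.set_printoptions(precision=4,suppress=True)
def w(info,px,z):
    K,D,E=[np.array(info[k],float) for k in("intrinsics","distortion","extrinsics")]
    u=cv2.undistortPoints(np.array(px,float).reshape(-1,1,2),K,D)[:,0]
    d=np.c_[u,np.ones(len(u))]@E[:3,:3]; c=-E[:3,:3].T@E[:3,3]
    return c+d*((np.broadcast_to(z,len(u))-c[2])/d[:,2])[:,None]
def proj(info,P):
    K,D,E=[np.array(info[k],float) for k in("intrinsics","distortion","extrinsics")]
    return cv2.projectPoints(np.array(P,float).reshape(-1,1,3),cv2.Rodrigues(E[:3,:3])[0],E[:3,3],K,D)[0][:,0]
E
python3 - <<'E'
from h import *
im=cv2.imread("pics/top0.png")
cv2.imwrite("pics/zoom.png",cv2.resize(im[145:218,210:310],None,fx=8,fy=8,interpolation=cv2.INTER_CUBIC))
i=manip.camera_info("top")
print(w(i,[(280,168)],.12)); print(w(i,[(373,262),(155,260)],.005))
print(w(i,[(336,232),(398,224),(410,292),(348,301)],.036))
print(w(i,[(127,229),(186,232),(182,290),(122,287)],.004))
E
```

```text
[[ 0.6403 -0.0179  0.12  ]]
[[ 0.4156 -0.2731  0.005 ]
 [ 0.4163  0.3105  0.005 ]]
[[ 0.4918 -0.1697  0.036 ]
 [ 0.5139 -0.3365  0.036 ]
 [ 0.3375 -0.3561  0.036 ]
 [ 0.3154 -0.1945  0.036 ]]
[[0.4991 0.3932 0.004 ]
 [0.4927 0.2307 0.004 ]
 [0.339  0.2344 0.004 ]
 [0.3441 0.3949 0.004 ]]
```

View pics/zoom.png

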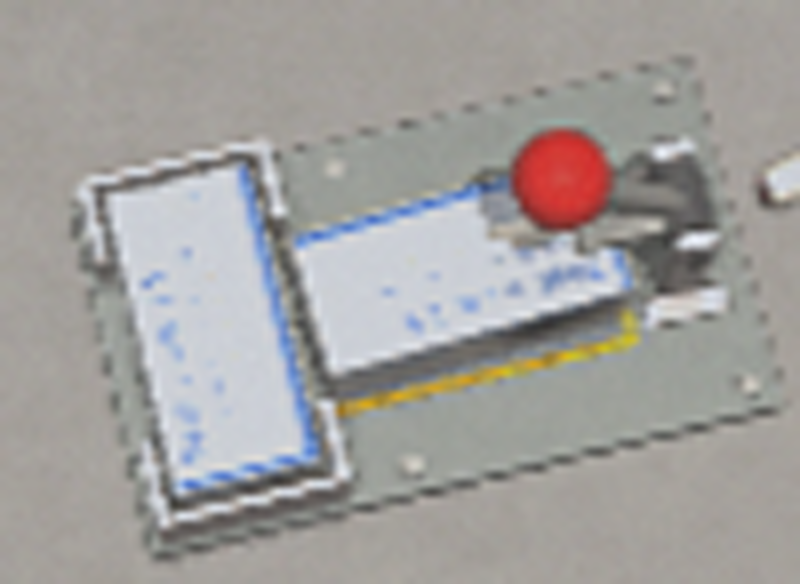

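Red ball at zoom (560,178). Front carton top corners are at (297,240), (630,290) and (335,380), rear carton top corners at (105,195), (245,160), (318,460) and (175,490), and base corners at (690,60), (785,408), (155,555) and (75,190). I'll fit the rack pose to these.

Run:
```python
from h import *
from scipy.optimize import least_squares
i=manip.camera_info("top")
pz=lambda L:[((u+.5)/8-.5+210,(v+.5)/8-.5+145) for u,v in L]
def fit(img,model,x0):
    W=w(i,pz(img),[m[2] for m in model]); m=np.array(model)
    def f(p):
        c,s=np.cos(p[2]),np.sin(p[2])
        return np.r_[p[0]+c*m[:,0]-s*m[:,1]-W[:,0],p[1]+s*m[:,0]+c*m[:,1]-W[:,1]]
    r=least_squares(f,x0); print(r.x, "res mm",r.fun*1e3)
    return r.x
# rack frame: x to the left; y -> robot side (-x world)
b=fit([(690,60),(785,408),(155,555)],[(-.102,-.065,.008),(-.102,.065,.008),(.123,.065,.008)],[.63,.02,1.5])
f=fit([(297,240),(630,290),(335,380)],[(.053,-.025,.051),(-.053,.025,.051),(.053,.025,.051)],[.63,.02,1.5])
r=fit([(105,195),(245,160),(318,460),(175,490)],[(.025,-.053,.051),(-.025,-.053,.051),(-.025,.053,.051),(.025,.053,.051)],[.63,.1,1.5])
for p in(b,f):
    d=np.array([np.cos(p[2]),np.sin(p[2])]); print("rear",p[:2]+.084*d,"hinge",p[:2]-.077*d,"ball",p[:2]-.032*d)
```

```text
[0.6348 0.0127 1.814 ] res mm [ 0.3937  0.32   -0.7137 -0.4914 -1.0134  1.5048]
[0.6341 0.011  1.8701] res mm [-0.0272 -0.1654  0.1926  2.1474 -2.7593  0.6119]
[0.613  0.0953 1.8176] res mm [ 0.7     0.2831  0.3928 -1.3759  0.9187 -0.7883 -0.9077  0.7773]
rear [0.6146 0.0942] hinge [ 0.6533 -0.062 ] ball [ 0.6425 -0.0184]
rear [0.6093 0.0913] hinge [ 0.6568 -0.0626] ball [ 0.6435 -0.0196]
```

```bash
cat >> h.py <<'E'
from scipy.spatial.transform import Rotation as Ro
F=np.array([.6345,.0122]); YAW=1.815
def rk(x,y=0.):   # rack frame -> world xy
    c,s=np.cos(YAW),np.sin(YAW); return F+[c*x-s*y, s*x+c*y]
def down(yaw): return Ro.from_euler('z',yaw)*Ro.from_euler('x',np.pi)
def plan(wps,s=None):
    s=s or manip.state(); p=np.array(s["tool_pos"]); R=Ro.from_quat(np.array(s["tool_rot"]),scalar_first=True)
    for x,y,z,a in wps:
        q=np.array([x,y,z]); T=down(a)
        print(q.round(4),"->",np.r_[R.inv().apply(q-p)/.4,(R.inv()*T).as_rotvec()/.5].round(3)); p,R=q,T
def st():
    s=manip.state(); r=Ro.from_quat(s["tool_rot"],scalar_first=True)
    x=r.as_matrix(); print("t",s["time"],"p",s["tool_pos"],"yaw",np.arctan2(x[1,0],x[0,0]).round(4),"zax",x[:,2],"F",s["contact_force"],"g",round(s["gripper_width"],3))
E
python3 - <<'E'
from h import *
st()
print(rk(.01),rk(.084))
plan([(.38,-.40,.32,.87),(.5,-.2,.32,1.34),(.62,.02,.32,1.815)])
E
```

```text
t 0.1 p [ 0.2494 -0.5724  0.2302] yaw 0.4108 zax [-0.0006  0.0018 -1.    ] F [-0.7732 -1.1119 -0.4964] g 1.001
[0.6321 0.0219] [0.6142 0.0937]
[ 0.38 -0.4   0.32] -> [ 0.471 -0.265 -0.224 -0.004 -0.001 -0.918]
[ 0.5  -0.2   0.32] -> [ 0.576 -0.093 -0.     0.     0.    -0.94 ]
[0.62 0.02 0.32] -> [ 0.604  0.166  0.     0.     0.    -0.95 ]
```

Request:
carry_out(
  moves=[
    [0,0.47,-0.265,-0.224,-0.004,0,-0.918],
    [0,0.47,-0.265,-0.224,-0.004,0,-0.918],
    [0,0.47,-0.265,-0.224,-0.004,0,-0.918],
    [0,0.47,-0.265,-0.224,-0.004,0,-0.918],
    [0,0.47,-0.265,-0.224,-0.004,0,-0.918],
    [0,0.47,-0.265,-0.224,-0.004,0,-0.918],
    [0,0.47,-0.265,-0.224,-0.004,0,-0.918],
    [0,0.47,-0.265,-0.224,-0.004,0,-0.918],
  ],
)

```text
time: 0.77
tool_pos: [0.3803, -0.4, 0.3215]
tool_rot: [0.002, 0.906, 0.422, 0.0]
contact_force: [-0.1, -0.7, -1.0]
gripper_width: 0.001
```

Request:
carry_out(
  moves=[
    [0,0.576,-0.093,0,0,0,-0.94],
    [0,0.576,-0.093,0,0,0,-0.94],
    [0,0.576,-0.093,0,0,0,-0.94],
    [0,0.576,-0.093,0,0,0,-0.94],
    [0,0.576,-0.093,0,0,0,-0.94],
    [0,0.576,-0.093,0,0,0,-0.94],
    [0,0.576,-0.093,0,0,0,-0.94],
    [0,0.576,-0.093,0,0,0,-0.94],
  ],
)

```text
time: 1.43
tool_pos: [0.4996, -0.2007, 0.3192]
tool_rot: [0.0, 0.784, 0.621, -0.001]
contact_force: [0.4, -0.6, 0.2]
gripper_width: -0.003
```

Request:
carry_out(
  moves=[
    [0,0.604,0.166,0,0,0,-0.95],
    [0,0.604,0.166,0,0,0,-0.95],
    [0,0.604,0.166,0,0,0,-0.95],
    [0,0.604,0.166,0,0,0,-0.95],
    [0,0.604,0.166,0,0,0,-0.95],
    [0,0.604,0.166,0,0,0,-0.95],
    [0,0.604,0.166,0,0,0,-0.95],
    [0,0.604,0.166,0,0,0,-0.95],
  ],
)

```text
time: 2.1
tool_pos: [0.6201, 0.0188, 0.3189]
tool_rot: [0.0, 0.616, 0.788, -0.001]
contact_force: [-0.1, -0.4, -0.5]
gripper_width: 0.003
```

Run:
```python
from h import *
st()
i=manip.camera_info("wrist"); im=manip.grab_frame("wrist")
np.save("w1.npy",im); import pickle; pickle.dump(i,open("w1.pkl","wb"))
cv2.imwrite("pics/w1.png",cv2.resize(im[:,:,::-1],(800,600),interpolation=cv2.INTER_CUBIC))
print(i)
```

```text
t 2.1 p [0.6201 0.0188 0.3189] yaw 1.8153 zax [-0.0014 -0.0022 -1.    ] F [-0.051  -0.38   -0.4718] g 0.003
{'intrinsics': array([[305.3827,   0.    , 254.564 ],
       [  0.    , 305.3827, 195.3826],
       [  0.    ,   0.    ,   1.    ]]), 'distortion': array([0.0245, 0.    , 0.    , 0.    , 0.    ]), 'extrinsics': array([[ 0.9705,  0.2413, -0.0028, -0.6045],
       [ 0.2319, -0.9294,  0.287 , -0.1883],
       [ 0.0667, -0.2792, -0.9579,  0.4266],
       [ 0.    ,  0.    ,  0.    ,  1.    ]])}
```

View pics/w1.png

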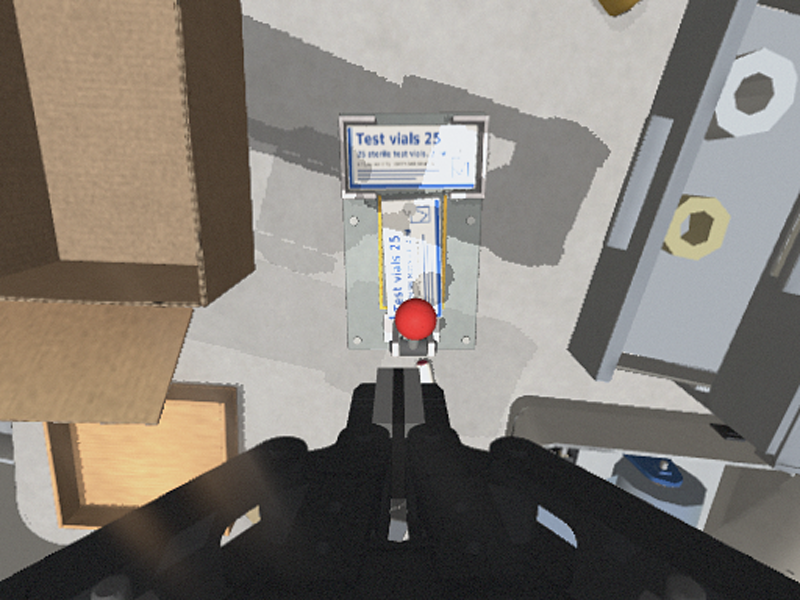

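The wrist view shows the ball at (415,319). Base corners are at (348,348) and (476,349), rear carton corners at (347,122), (478,124), (477,190) and (347,187), and the rack lies nearly aligned with the image. I'll refine the pose.

Run:
```python
from h import *
import pickle
i=pickle.load(open("w1.pkl","rb"))
sc=lambda L:[((u+.5)/1.5625-.5,(v+.5)/1.5625-.5) for u,v in L]
W=w(i,sc([(415,319),(348,348),(476,349),(347,122),(478,124),(477,190),(347,187)]),[.12,.008,.008,.051,.051,.051,.051]);print(W)
print("base end mid",W[1:3].mean(0),"exp",rk(-.102),"rear",W[3:].mean(0),"exp",rk(.084),"ball exp",rk(-.032))
d=W[2]-W[1];print("yaw",np.arctan2(d[1],d[0])+np.pi/2, np.linalg.norm(d))
d=W[4]-W[3]+W[5]-W[6];print("yaw",np.arctan2(d[1],d[0])+np.pi/2, np.linalg.norm(d)/2)
im=np.load("w1.npy")[60:235,205:320,::-1]
cv2.imwrite("pics/w1z.png",cv2.resize(im,None,fx=3.4,fy=3.4,interpolation=cv2.INTER_CUBIC))
plan([(*rk(.012),.2,YAW),(*rk(.012),.116,YAW),(*rk(-.066),.116,YAW),(*rk(-.04),.116,YAW)])
```

```text
[[ 0.6405 -0.0166  0.12  ]
 [ 0.5948 -0.0982  0.008 ]
 [ 0.7215 -0.0677  0.008 ]
 [ 0.5536  0.1096  0.051 ]
 [ 0.6559  0.1334  0.051 ]
 [ 0.67    0.084   0.051 ]
 [ 0.5642  0.0602  0.051 ]]
base end mid [ 0.6581 -0.0829  0.008 ] exp [ 0.6592 -0.0868] rear [0.6109 0.0968 0.051 ] exp [0.6142 0.0937] ball exp [ 0.6422 -0.0189]
yaw 1.8073287965353302 0.130258201251312
yaw 1.795644393066768 0.10674142330777804
[0.6316 0.0238 0.2   ] -> [ 0.008  0.033  0.298 -0.003  0.004 -0.003]
[0.6316 0.0238 0.116 ] -> [ 0.   -0.    0.21  0.    0.    0.  ]
[ 0.6505 -0.0518  0.116 ] -> [-0.195  0.     0.     0.     0.     0.   ]
[ 0.6442 -0.0266  0.116 ] -> [ 0.065 -0.    -0.     0.     0.     0.   ]
```

Both cameras agree to about 3 mm, so I'll use the mean: F=(0.633, 0.0145), yaw 1.81. Next I push the catch open.

Request:
carry_out(
  moves=[
    [0,0.013,0.033,0.3,0,0,0],
    [0,0.013,0.033,0.3,0,0,0],
    [0,0.013,0.033,0.3,0,0,0],
    [0,0.013,0.033,0.3,0,0,0],
    [0,0.013,0.033,0.508,0,0,0],
    [0,0.013,0.033,0.508,0,0,0],
    [0,0.013,0.033,0.508,0,0,0],
    [0,0.013,0.033,0.508,0,0,0],
  ],
)

```text
time: 2.82
tool_pos: [0.6301, 0.0256, 0.1166]
tool_rot: [-0.001, 0.617, 0.787, -0.002]
contact_force: [0.8, 0.5, 0.6]
gripper_width: 0.001
```

Request:
carry_out(
  moves=[
    [0,-0.03,0,0,0,0,0],
    [0,-0.06,0,0,0,0,0],
    [0,-0.09,0,0,0,0,0],
    [0,-0.12,0,0,0,0,0],
    [0,-0.15,0,0,0,0,0],
    [0,-0.18,0,0,0,0,0],
    [0,-0.2,0,0,0,0,0],
    [0,-0.2,0,0,0,0,0],
  ],
)

```text
time: 3.48
tool_pos: [0.6515, -0.053, 0.1182]
tool_rot: [0.002, 0.617, 0.787, -0.0]
contact_force: [-0.7, -0.0, -0.3]
gripper_width: -0.004
```

Request:
carry_out(
  moves=[
    [0,0.05,0,-0.1,0,0,0],
    [0,0.1,0,-0.2,0,0,0],
    [0,0.1,0,-0.2,0,0,0],
    [0,0.1,0,-0.25,0,0,0],
    [1,0.1,0,-0.25,0,0,0],
    [1,0.1,0,-0.25,0,0,0],
  ],
)

```text
time: 3.98
tool_pos: [0.6417, -0.0115, 0.2184]
tool_rot: [0.002, 0.616, 0.788, 0.0]
contact_force: [-1.2, 0.4, -0.5]
gripper_width: 0.27
```

```bash
sed -i 's/^F=.*/F=np.array([.633,.0145]); YAW=1.81/' h.py
python3 - <<'E'
from h import *
st()
i=manip.camera_info("wrist"); im=manip.grab_frame("wrist"); t=manip.grab_frame("top")
import pickle; pickle.dump(i,open("w2.pkl","wb")); np.save("w2.npy",im)
a=cv2.resize(im[:,:,::-1],(400,300),interpolation=cv2.INTER_AREA)
b=cv2.resize(t[140:215,210:310,::-1],(400,300),interpolation=cv2.INTER_CUBIC)
cv2.imwrite("pics/w2.png",np.hstack([a,b]))
plan([(*rk(.004),.1,YAW),(*rk(.004),.013,YAW)])
E
```

```text
t 3.9833 p [ 0.6417 -0.0115  0.2184] yaw 1.8149 zax [ 0.0036 -0.0019 -1.    ] F [-1.188   0.3896 -0.4739] g 0.27
[0.6321 0.0184 0.1   ] -> [ 0.078 -0.002  0.289 -0.003  0.002  0.009]
[0.6321 0.0184 0.013 ] -> [ 0.    -0.     0.218  0.     0.     0.   ]
```

View pics/w2.png

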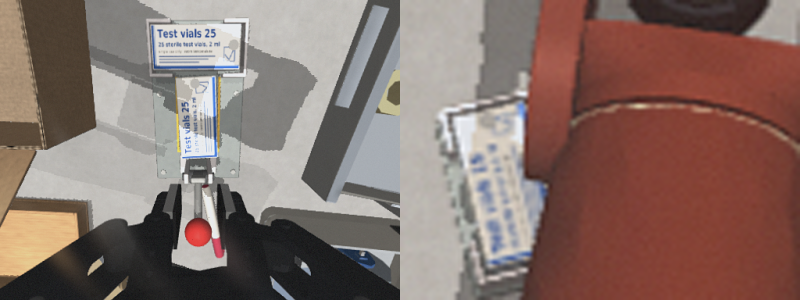

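The catch is open, with the ball at (198,232) beyond the hinge. The front carton looks slightly skewed in its outline, so I'll zoom in for accurate carton and outline poses.

Run:
```python
from h import *
im=np.load("w2.npy")[15:235,185:320,::-1]
o=cv2.resize(im,None,fx=2.7,fy=2.7,interpolation=cv2.INTER_CUBIC)
b=np.load("w2.npy")[85:235,190:315,::-1]
o2=cv2.resize(b,None,fx=3.2,fy=3.2,interpolation=cv2.INTER_CUBIC)
c=np.zeros((594,364+400,3),np.uint8); c[:o.shape[0],:o.shape[1]]=o[:,:364]; c[:480,364:764]=o2
cv2.imwrite("pics/w2z.png",c)
```

```text
(no output)
```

View pics/w2z.png

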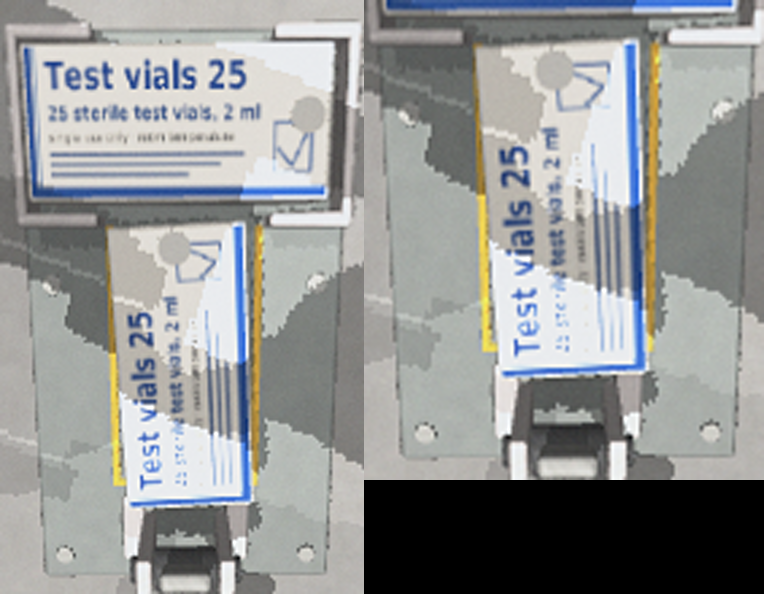

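Run:
```python
from h import *
import pickle
i=pickle.load(open("w2.pkl","rb"))
sc=lambda L:[((u+.5)/2.7-.5+185,(v+.5)/2.7-.5+15) for u,v in L]
tr=lambda P:(P-np.r_[F,0])[:,:2]@np.array([[np.cos(YAW),-np.sin(YAW)],[np.sin(YAW),np.cos(YAW)]])*1000
for n,L,z in[("base",[(45,577),(328,575)],.008),("screws",[(65,554),(306,553),(50,287),(317,281)],.008),("yellow L,R bottom, R top",[(117,486),(258,485),(262,228)],.008),("front",[(108,228),(244,222),(252,500),(130,506)],.051),("rear",[(22,45),(337,42),(328,197),(32,203)],.051)]:
    W=tr(w(i,sc(L),z)); print(n,"rackframe mm\n",W,"mean",W.mean(0))
```

```text
base rackframe mm
 [[-102.8461   64.0403]
 [-101.4394  -66.2834]] mean [-102.1427   -1.1215]
screws rackframe mm
 [[-91.4924  54.409 ]
 [-90.6475 -55.6786]
 [ 27.0407  55.9236]
 [ 29.8965 -54.74  ]] mean [-31.3007  -0.0215]
yellow L,R bottom, R top rackframe mm
 [[-58.9997  30.0014]
 [-58.3183 -32.8437]
 [ 50.6958 -31.3214]] mean [-22.2074 -11.3879]
front rackframe mm
 [[ 49.9106  27.3779]
 [ 52.1491 -21.1199]
 [-51.7352 -26.7454]
 [-54.3796  21.2929]] mean [-1.0138  0.2014]
rear rackframe mm
 [[107.8283  54.6346]
 [109.2178 -50.8387]
 [ 60.5792 -50.5701]
 [ 58.1361  54.0096]] mean [83.9403  1.8088]
```

The rack yaw refines to 1.821 and the front point holds within 1 mm. The carton is skewed by +0.045 rad, so I'll grasp it at its own yaw of 1.866 and put it back square.

```bash
sed -i 's/^F=.*/F=np.array([.633,.0145]); YAW=1.821/' h.py
python3 - <<'E'
from h import *
plan([(*rk(.003),.1,1.866),(*rk(.003),.013,1.866),(*rk(.003),.3,1.866),(.5,.2,.3,1.821),(.42,.322,.3,1.821)])
E
```

```text
[0.6323 0.0174 0.1   ] -> [ 0.075 -0.002  0.289 -0.003  0.002 -0.103]
[0.6323 0.0174 0.013 ] -> [-0.    -0.     0.218  0.     0.     0.   ]
[0.6323 0.0174 0.3   ] -> [ 0.     0.    -0.717  0.     0.     0.   ]
[0.5 0.2 0.3] -> [ 0.533 -0.184 -0.     0.    -0.     0.09 ]
[0.42  0.322 0.3  ] -> [ 0.345 -0.118 -0.     0.     0.     0.   ]
```

Request:
carry_out(
  moves=[
    [1,0.075,-0.002,0.0,0,0,-0.103],
    [1,0.075,-0.002,0.1,0,0,-0.103],
    [1,0.075,-0.002,0.2,0,0,-0.103],
    [1,0.075,-0.002,0.28,0,0,-0.103],
    [1,0.075,-0.002,0.35,0,0,-0.103],
    [1,0.075,-0.002,0.42,0,0,-0.103],
    [1,0.075,-0.002,0.48,0,0,-0.103],
    [1,0.075,-0.002,0.507,0,0,-0.103],
  ],
)

```text
time: 4.75
tool_pos: [0.6288, 0.0173, 0.0081]
tool_rot: [-0.003, 0.595, 0.803, -0.003]
contact_force: [-1.2, -0.1, -0.4]
gripper_width: 0.999
```

Request:
carry_out(
  moves=[
    [1,0,0,0,0,0,0],
    [0,0,0,0,0,0,0],
    [0,0,0,0,0,0,0],
    [0,0,0,0,0,0,0],
    [0,0,0,0,0,0,0],
    [0,0,0,0,0,0,0],
    [0,0,0,0,0,0,0],
    [0,0,0,0,0,0,0],
  ],
)

```text
time: 5.42
tool_pos: [0.6352, 0.017, 0.0171]
tool_rot: [0.003, 0.595, 0.803, 0.001]
contact_force: [1.2, 0.4, 6.6]
gripper_width: 0.577
```

Run:
```python
from h import *
st()
```

```text
t 5.4167 p [0.6352 0.017  0.0171] yaw 1.8663 zax [ 0.0054 -0.002  -1.    ] F [1.1834 0.3972 6.6348] g 0.577
```

Request:
carry_out(
  moves=[
    [0,0,0,-0.04,0,0,0],
    [0,0,0,-0.12,0,0,0],
    [0,0,0,-0.22,0,0,0],
    [0,0,0,-0.32,0,0,0],
    [0,0,0,-0.42,0,0,0],
    [0,0,0,-0.52,0,0,0],
    [0,0,0,-0.62,0,0,0],
    [0,0,0,-0.71,0,0,0],
  ],
)

```text
time: 6.08
tool_pos: [0.6326, 0.0177, 0.3014]
tool_rot: [0.002, 0.595, 0.804, 0.0]
contact_force: [1.1, -0.2, -0.7]
gripper_width: 0.579
```

Run:
```python
from h import *
for k in range(1): st()
cv2.imwrite("pics/s3.png",cv2.resize(manip.grab_frame("scene")[130:280,170:370,::-1],(800,600),interpolation=cv2.INTER_CUBIC))
st()
plan([(.5,.2,.3,1.821),(.42,.322,.3,1.821),(.42,.322,.012,1.821)])
```

```text
t 6.0833 p [0.6326 0.0177 0.3014] yaw 1.8664 zax [ 0.0026 -0.0017 -1.    ] F [ 1.1014 -0.2036 -0.6832] g 0.579
t 6.1333 p [0.6357 0.0175 0.3111] yaw 1.8664 zax [ 0.0162 -0.0029 -0.9999] F [0.7525 1.1314 5.314 ] g 0.578
[0.5 0.2 0.3] -> [ 0.536 -0.192  0.021  0.03   0.014  0.091]
[0.42  0.322 0.3  ] -> [ 0.345 -0.118 -0.     0.     0.     0.   ]
[0.42  0.322 0.012] -> [ 0.   -0.    0.72  0.    0.    0.  ]
```

View pics/s3.png

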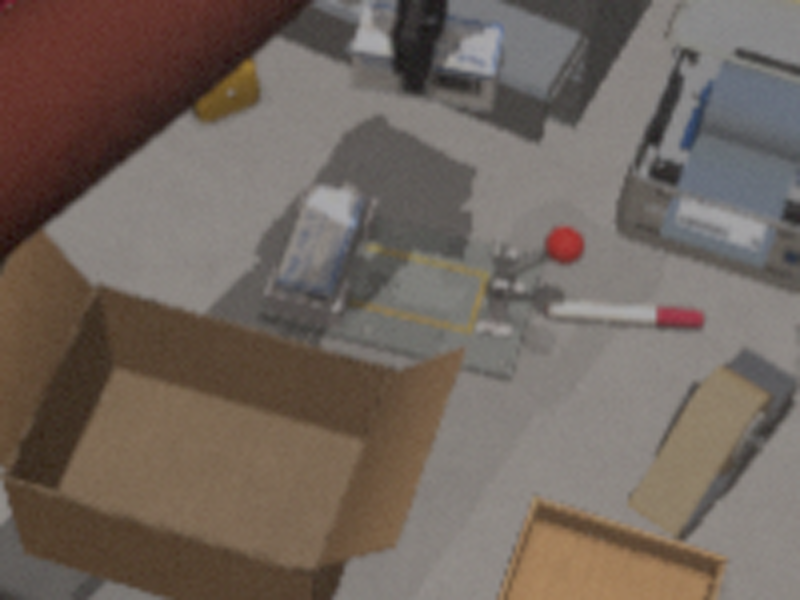

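The carton is gripped and lifted, the catch is open, and the yellow outline is empty. Readings taken right after a move still swing, so I'll add settling rows. Next I go to the mat.

Request:
carry_out(
  moves=[
    [0,0.1,-0.035,0,0,0,0.02],
    [0,0.2,-0.07,0,0,0,0.04],
    [0,0.3,-0.104,0,0,0,0.06],
    [0,0.39,-0.135,0,0,0,0.08],
    [0,0.46,-0.16,0,0,0,0.09],
    [0,0.51,-0.176,0,0,0,0.09],
    [0,0.533,-0.184,0,0,0,0.09],
    [0,0.533,-0.184,0,0,0,0.09],
  ],
)

```text
time: 6.8
tool_pos: [0.4994, 0.2014, 0.2979]
tool_rot: [0.001, 0.612, 0.791, -0.0]
contact_force: [-0.0, -0.2, -0.8]
gripper_width: 0.577
```

Request:
carry_out(
  moves=[
    [0,0.08,-0.027,0,0,0,0],
    [0,0.16,-0.055,0,0,0,0],
    [0,0.24,-0.082,0,0,0,0],
    [0,0.3,-0.103,0,0,0,0],
    [0,0.345,-0.118,0,0,0,0],
    [0,0.345,-0.118,0,0,0,0],
    [0,0.345,-0.118,0,0,0,0],
    [0,0.345,-0.118,0,0,0,0],
  ],
)

```text
time: 7.47
tool_pos: [0.4215, 0.3211, 0.2976]
tool_rot: [0.001, 0.614, 0.789, -0.001]
contact_force: [0.3, -0.4, -1.8]
gripper_width: 0.576
```

Run:
```python
from h import *
st()
cv2.imwrite("pics/s4.png",manip.grab_frame("scene")[:,:,::-1])
plan([(.42,.322,.08,1.821),(.42,.322,.010,1.821)])
```

```text
t 7.4667 p [0.4215 0.3211 0.2976] yaw 1.8198 zax [ 0.0013 -0.0025 -1.    ] F [ 0.2719 -0.424  -1.8226] g 0.576
[0.42  0.322 0.08 ] -> [ 0.005 -0.004  0.544  0.001  0.005 -0.003]
[0.42  0.322 0.01 ] -> [ 0.    -0.     0.175  0.     0.     0.   ]
```

Request:
carry_out(
  moves=[
    [0,0,0,0.08,0,0,0],
    [0,0,0,0.18,0,0,0],
    [0,0,0,0.28,0,0,0],
    [0,0,0,0.38,0,0,0],
    [0,0,0,0.48,0,0,0],
    [0,0,0,0.56,0,0,0],
    [0,0,0,0.61,0,0,0],
    [0,0,0,0.64,0,0,0],
  ],
)

```text
time: 8.18
tool_pos: [0.4196, 0.3193, 0.038]
tool_rot: [0.0, 0.614, 0.789, -0.003]
contact_force: [-0.5, -0.6, -1.3]
gripper_width: 0.58
```

Request:
carry_out(
  moves=[
    [0,0,0,0.03,0,0,0],
    [0,0,0,0.055,0,0,0],
    [0,0,0,0.07,0,0,0],
    [0,0,0,0.076,0,0,0],
    [0,0,0,0.076,0,0,0],
    [0,0,0,0.076,0,0,0],
  ],
)

```text
time: 8.68
tool_pos: [0.4224, 0.3223, 0.0131]
tool_rot: [0.002, 0.613, 0.79, 0.001]
contact_force: [-0.7, -0.2, 2.5]
gripper_width: 0.578
```

Run:
```python
from h import *
st()
```

```text
t 8.6833 p [0.4224 0.3223 0.0131] yaw 1.8214 zax [ 0.0042 -0.0003 -1.    ] F [-0.7037 -0.2435  2.5192] g 0.578
```

Request:
carry_out(
  moves=[
    [1,0,0,0,0,0,0],
    [1,0,0,0,0,0,0],
    [1,0,0,0,0,0,0],
    [1,0,0,0,0,0,0],
    [1,0,0,0,0,0,0],
    [1,0,0,0,0,0,0],
  ],
)

```text
time: 9.18
tool_pos: [0.4208, 0.3217, 0.0113]
tool_rot: [0.001, 0.613, 0.79, -0.0]
contact_force: [0.7, -0.3, 0.3]
gripper_width: 0.999
```

Request:
carry_out(
  moves=[
    [1,0,0,-0.05,0,0,0],
    [1,0,0,-0.15,0,0,0],
    [1,0,0,-0.25,0,0,0],
    [1,0,0,-0.35,0,0,0],
    [1,0,0,-0.45,0,0,0],
    [1,0,0,-0.55,0,0,0],
    [1,0,0,-0.6,0,0,0],
    [1,0,0,-0.6,0,0,0],
  ],
)

```text
time: 9.85
tool_pos: [0.4232, 0.3236, 0.259]
tool_rot: [0.003, 0.613, 0.79, 0.005]
contact_force: [1.0, 0.0, 1.0]
gripper_width: 0.998
```

Request:
carry_out(
  moves=[
    [1,0,0,0,0,0,0],
    [1,0,0,0,0,0,0],
  ],
)

```text
time: 10.02
tool_pos: [0.42, 0.3217, 0.2499]
tool_rot: [0.001, 0.613, 0.79, -0.001]
contact_force: [-0.0, 0.4, -0.5]
gripper_width: 1.0
```

Run:
```python
from h import *
st()
a=.25
print(rk(.084))
# average of several wrist reads for pose
plan([(.5,.23,.26,1.4),(*(rk(.084)),.26,.95),(*rk(.084),.2,.5),(*rk(.084),.2,YAW-np.pi/2)])
```

```text
t 10.0167 p [0.42   0.3217 0.2499] yaw 1.8213 zax [-0.0007 -0.0026 -1.    ] F [-0.0457  0.4097 -0.4529] g 1.0
[0.6122 0.0959]
[0.5  0.23 0.26] -> [-0.272  0.137 -0.025 -0.002  0.005  0.843]
[0.6122 0.0959 0.26  ] -> [-0.283  0.333  0.     0.    -0.     0.9  ]
[0.6122 0.0959 0.2   ] -> [-0.   -0.    0.15 -0.   -0.    0.9 ]
[0.6122 0.0959 0.2   ] -> [ 0.   0.   0.   0.  -0.   0.5]
```

Request:
carry_out(
  moves=[
    [1,-0.272,0.137,-0.025,0,0.004,0.843],
    [1,-0.272,0.137,-0.025,0,0.004,0.843],
    [1,-0.272,0.137,-0.025,0,0.004,0.843],
    [1,-0.272,0.137,-0.025,0,0.004,0.843],
    [1,-0.272,0.137,-0.025,0,0.004,0.843],
    [1,-0.272,0.137,-0.025,0,0.004,0.843],
  ],
)

```text
time: 10.52
tool_pos: [0.4997, 0.2299, 0.2591]
tool_rot: [-0.001, 0.765, 0.644, -0.001]
contact_force: [0.1, 0.8, -0.5]
gripper_width: 1.001
```

Request:
carry_out(
  moves=[
    [1,-0.283,0.333,0,0,0,0.9],
    [1,-0.283,0.333,0,0,0,0.9],
    [1,-0.283,0.333,0,0,0,0.9],
    [1,-0.283,0.333,0,0,0,0.9],
    [1,-0.283,0.333,0,0,0,0.9],
    [1,-0.283,0.333,0,0,0,0.9],
    [1,-0.283,0.333,0,0,0,0.9],
  ],
)

```text
time: 11.1
tool_pos: [0.6117, 0.0971, 0.2605]
tool_rot: [-0.001, 0.889, 0.458, -0.0]
contact_force: [0.9, 0.5, -0.1]
gripper_width: 0.999
```

Request:
carry_out(
  moves=[
    [1,0,0,0.15,0,0,0.9],
    [1,0,0,0.15,0,0,0.9],
    [1,0,0,0.15,0,0,0.9],
    [1,0,0,0.15,0,0,0.9],
    [1,0,0,0.15,0,0,0.9],
    [1,0,0,0.15,0,0,0.9],
    [1,0,0,0.15,0,0,0.9],
  ],
)

```text
time: 11.68
tool_pos: [0.6122, 0.0974, 0.2022]
tool_rot: [-0.0, 0.968, 0.249, 0.001]
contact_force: [0.9, -0.3, -0.5]
gripper_width: 0.999
```

Request:
carry_out(
  moves=[
    [1,0,0,0,0,0,0.5],
    [1,0,0,0,0,0,0.5],
    [1,0,0,0,0,0,0.5],
    [1,0,0,0,0,0,0.5],
    [1,0,0,0,0,0,0.5],
    [1,0,0,0,0,0,0.5],
  ],
)

```text
time: 12.18
tool_pos: [0.6127, 0.0962, 0.2019]
tool_rot: [-0.0, 0.992, 0.126, 0.001]
contact_force: [-1.0, 0.1, 0.4]
gripper_width: 0.999
```

Run:
```python
from h import *
st()
i=manip.camera_info("wrist"); im=manip.grab_frame("wrist")
import pickle; pickle.dump(i,open("w5.pkl","wb")); np.save("w5.npy",im)
cv2.imwrite("pics/w5.png",cv2.resize(im[:,:,::-1],(768,576)))
plan([(*rk(.084,.001),.013,YAW-np.pi/2)])
print(manip.state()["joint_pos"])
```

```text
t 12.1833 p [0.6127 0.0962 0.2019] yaw 0.2521 zax [ 0.0013  0.0004 -1.    ] F [-1.0088  0.1334  0.4137] g 0.999
[0.6112 0.0956 0.013 ] -> [-0.004  0.     0.472 -0.    -0.003  0.003]
[0.0356 0.0599 1.655  0.0004 1.4254 1.3547]
```

View pics/w5.png

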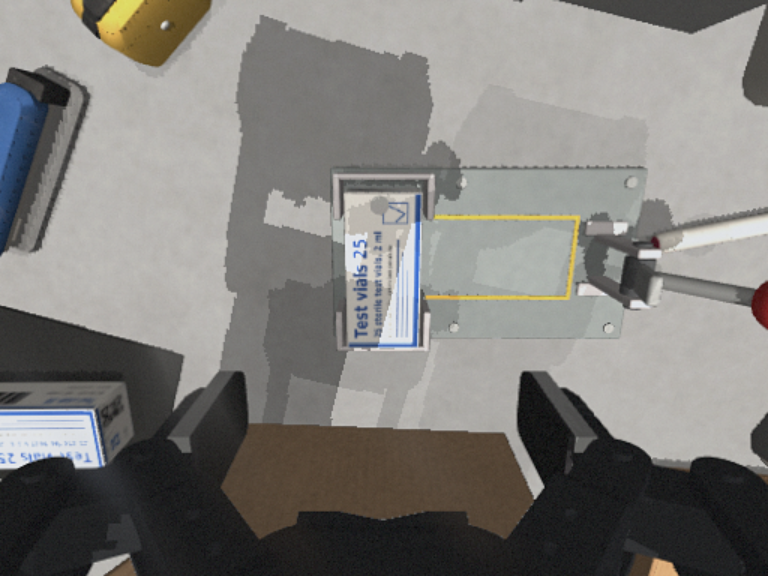

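The rear carton is upright in its pocket with corners near (345,192), (423,194), (421,347) and (345,348). The outline is empty with corners (580,216), (570,298), (434,216) and (426,297), the base's end corners are at (647,169) and (621,337), and the carton sits on the mat at the left. I'll check the numbers before descending.

Run:
```python
from h import *
import pickle
i=pickle.load(open("w5.pkl","rb"))
sc=lambda L:[((u+.5)/1.5-.5,(v+.5)/1.5-.5) for u,v in L]
tr=lambda P:(P-np.r_[F,0])[:,:2]@np.array([[np.cos(YAW),-np.sin(YAW)],[np.sin(YAW),np.cos(YAW)]])*1000
for n,L,z in[("base",[(647,169),(621,337)],.008),("screws",[(462,183),(632,183),(609,328),(454,328)],.008),("yellow",[(580,216),(570,298),(434,216),(426,297)],.008),("rear",[(345,192),(423,194),(421,347),(345,348)],.051)]:
    W=tr(w(i,sc(L),z)); print(n,"\n",W,"mean",W.mean(0))
```

```text
base 
 [[-101.0485  -63.5524]
 [-102.147    63.1269]] mean [-101.5977   -0.2127]
screws 
 [[ 27.8996 -54.4203]
 [-92.2101 -54.064 ]
 [-91.8286  55.6466]
 [ 28.4774  55.9466]] mean [-31.9154   0.7772]
yellow 
 [[-58.6872 -30.9734]
 [-58.9031  31.2625]
 [ 47.0402 -31.0898]
 [ 51.09    30.6048]] mean [-4.865 -0.049]
rear 
 [[108.0492 -51.1987]
 [ 59.2193 -50.0262]
 [ 57.8341  53.5941]
 [110.3944  54.4072]] mean [83.8742  1.6941]
```

Request:
carry_out(
  moves=[
    [1,-0.003,0,0.07,0,0,0],
    [1,-0.003,0,0.14,0,0,0],
    [1,-0.003,0,0.2,0,0,0],
    [1,-0.003,0,0.24,0,0,0],
    [1,-0.003,0,0.26,0,0,0],
    [1,-0.003,0,0.26,0,0,0],
  ],
)

```text
time: 12.73
tool_pos: [0.61, 0.0957, 0.0951]
tool_rot: [-0.0, 0.992, 0.125, -0.002]
contact_force: [0.4, 0.7, -0.5]
gripper_width: 1.002
```

The rack pose is confirmed to better than 1 mm. I'll descend and grip.

Request:
carry_out(
  moves=[
    [1,0,0,0.06,0,0,0],
    [1,0,0,0.12,0,0,0],
    [1,0,0,0.17,0,0,0],
    [1,0,0,0.2,0,0,0],
    [1,0,0,0.212,0,0,0],
    [1,0,0,0.212,0,0,0],
    [1,0,0,0.212,0,0,0],
  ],
)

```text
time: 13.32
tool_pos: [0.6129, 0.0959, 0.0144]
tool_rot: [-0.0, 0.992, 0.125, 0.002]
contact_force: [-0.2, 0.5, 0.8]
gripper_width: 1.0
```

Request:
carry_out(
  moves=[
    [0,0,0,0,0,0,0],
    [0,0,0,0,0,0,0],
    [0,0,0,0,0,0,0],
    [0,0,0,0,0,0,0],
    [0,0,0,0,0,0,0],
    [0,0,0,0,0,0,0],
    [0,0,0,0,0,0,0],
  ],
)

```text
time: 13.9
tool_pos: [0.6129, 0.0959, 0.0144]
tool_rot: [-0.0, 0.992, 0.125, 0.002]
contact_force: [0.0, -1.1, 5.5]
gripper_width: 0.581
```

Request:
carry_out(
  moves=[
    [0,0,0,-0.04,0,0,0],
    [0,0,0,-0.1,0,0,0],
    [0,0,0,-0.2,0,0,0],
    [0,0,0,-0.3,0,0,0],
    [0,0,0,-0.4,0,0,0],
    [0,0,0,-0.5,0,0,0],
    [0,0,0,-0.6,0,0,0],
    [0,0,0,-0.7,0,0,0],
  ],
)

```text
time: 14.57
tool_pos: [0.6106, 0.0957, 0.2941]
tool_rot: [-0.0, 0.992, 0.125, -0.0]
contact_force: [0.6, 0.5, -0.5]
gripper_width: 0.579
```

Request:
carry_out(
  moves=[
    [0,0,0,0,0,0,0],
    [0,0,0,0,0,0,0],
    [0,0,0,0,0,0,0],
  ],
)

```text
time: 14.82
tool_pos: [0.611, 0.0957, 0.2919]
tool_rot: [-0.0, 0.992, 0.125, -0.0]
contact_force: [-0.2, -0.3, -1.1]
gripper_width: 0.577
```

Run:
```python
from h import *
st()
plan([(.6,-.12,.3,.2),(.5,-.24,.3,.14),(.415,-.267,.3,.14),(.415,-.267,.010,.14)])
```

```text
t 14.8167 p [0.611  0.0957 0.2919] yaw 0.2498 zax [-0.0003  0.0004 -1.    ] F [-0.1782 -0.2956 -1.1349] g 0.577
[ 0.6  -0.12  0.3 ] -> [-0.16   0.516 -0.02  -0.001  0.     0.1  ]
[ 0.5  -0.24  0.3 ] -> [-0.305  0.244  0.    -0.    -0.     0.12 ]
[ 0.415 -0.267  0.3  ] -> [-0.22   0.037  0.     0.     0.     0.   ]
[ 0.415 -0.267  0.01 ] -> [ 0.    -0.     0.725  0.     0.     0.   ]
```

Request:
carry_out(
  moves=[
    [0,-0.03,0.1,-0.01,0,0,0.03],
    [0,-0.06,0.2,-0.02,0,0,0.06],
    [0,-0.09,0.29,-0.02,0,0,0.1],
    [0,-0.12,0.38,-0.02,0,0,0.1],
    [0,-0.145,0.46,-0.02,0,0,0.1],
    [0,-0.16,0.516,-0.02,0,0,0.1],
    [0,-0.16,0.516,-0.02,0,0,0.1],
  ],
)

```text
time: 15.4
tool_pos: [0.5988, -0.124, 0.2969]
tool_rot: [-0.0, 0.995, 0.097, -0.002]
contact_force: [-0.2, 0.3, -1.9]
gripper_width: 0.586
```

Request:
carry_out(
  moves=[
    [0,-0.08,0.065,0,0,0,0.03],
    [0,-0.16,0.13,0,0,0,0.06],
    [0,-0.24,0.19,0,0,0,0.1],
    [0,-0.29,0.23,0,0,0,0.12],
    [0,-0.305,0.244,0,0,0,0.12],
    [0,-0.305,0.244,0,0,0,0.12],
  ],
)

```text
time: 15.9
tool_pos: [0.4988, -0.2404, 0.2984]
tool_rot: [-0.001, 0.998, 0.069, -0.001]
contact_force: [-0.3, -0.3, -0.3]
gripper_width: 0.578
```

Request:
carry_out(
  moves=[
    [0,-0.08,0.013,0,0,0,0],
    [0,-0.15,0.025,0,0,0,0],
    [0,-0.2,0.034,0,0,0,0],
    [0,-0.22,0.037,0,0,0,0],
    [0,-0.22,0.037,0,0,0,0],
    [0,-0.22,0.037,0,0,0,0],
    [0,-0.22,0.037,0,0,0,0],
  ],
)

```text
time: 16.48
tool_pos: [0.4162, -0.2661, 0.3002]
tool_rot: [-0.001, 0.998, 0.071, 0.001]
contact_force: [0.0, 0.2, -1.0]
gripper_width: 0.574
```

Run:
```python
from h import *
st()
i=manip.camera_info("top")
im=manip.grab_frame("scene"); cv2.imwrite("pics/s6.png",cv2.resize(im[150:384,200:512,::-1],(800,600)))
plan([(.415,-.267,.0105,.14)])
```

```text
t 16.4833 p [ 0.4162 -0.2661  0.3002] yaw 0.1413 zax [ 0.0012  0.0012 -1.    ] F [ 0.0377  0.1711 -0.9899] g 0.574
[ 0.415  -0.267   0.0105] -> [-0.004  0.002  0.724 -0.002 -0.002  0.003]
```

View pics/s6.png

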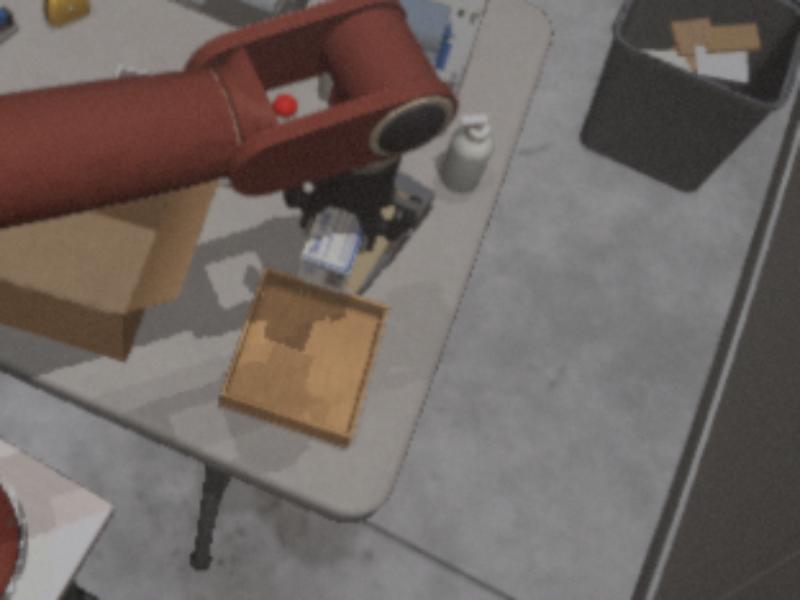

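The carton is held over the tray, whose rim corners are at (267,270), (387,308), (350,443) and (220,402). I'll cross-check the tray position with this view.

Run:
```python
from h import *
W=w(manip.camera_info("scene"),[((u+.5)*312/800-.5+200,(v+.5)*234/600-.5+150) for u,v in[(267,270),(387,308),(350,443),(220,402)]],.036)
print(W,W.mean(0))
```

```text
[[ 0.4868 -0.1778  0.036 ]
 [ 0.514  -0.3291  0.036 ]
 [ 0.3355 -0.3623  0.036 ]
 [ 0.305  -0.2094  0.036 ]] [ 0.4103 -0.2696  0.036 ]
```

Request:
carry_out(
  moves=[
    [0,-0.004,0.002,0.08,0,0,0],
    [0,-0.004,0.002,0.17,0,0,0],
    [0,-0.004,0.002,0.26,0,0,0],
    [0,-0.004,0.002,0.35,0,0,0],
    [0,-0.004,0.002,0.42,0,0,0],
    [0,-0.004,0.002,0.46,0,0,0],
    [0,-0.004,0.002,0.48,0,0,0],
    [0,-0.004,0.002,0.48,0,0,0],
  ],
)

```text
time: 17.2
tool_pos: [0.4133, -0.2665, 0.1062]
tool_rot: [-0.002, 0.998, 0.07, -0.001]
contact_force: [0.2, -0.5, -0.7]
gripper_width: 0.578
```

Request:
carry_out(
  moves=[
    [0,0,0,0.06,0,0,0],
    [0,0,0,0.12,0,0,0],
    [0,0,0,0.18,0,0,0],
    [0,0,0,0.22,0,0,0],
    [0,0,0,0.236,0,0,0],
    [0,0,0,0.243,0,0,0],
    [0,0,0,0.243,0,0,0],
    [0,0,0,0.243,0,0,0],
  ],
)

```text
time: 17.87
tool_pos: [0.4153, -0.2688, 0.0132]
tool_rot: [0.001, 0.998, 0.07, 0.002]
contact_force: [0.5, 0.2, -0.9]
gripper_width: 0.575
```

Request:
carry_out(
  moves=[
    [1,0,0,0,0,0,0],
    [1,0,0,0,0,0,0],
    [1,0,0,0,0,0,0],
    [1,0,0,0,0,0,0],
    [1,0,0,0,0,0,0],
    [1,0,0,0,0,0,0],
  ],
)

```text
time: 18.37
tool_pos: [0.414, -0.2678, 0.0115]
tool_rot: [-0.0, 0.998, 0.07, 0.001]
contact_force: [-0.6, 0.3, 0.2]
gripper_width: 1.001
```

Request:
carry_out(
  moves=[
    [1,0,0,-0.05,0,0,0],
    [1,0,0,-0.15,0,0,0],
    [1,0,0,-0.25,0,0,0],
    [1,0,0,-0.35,0,0,0],
    [1,0,0,-0.45,0,0,0],
    [1,0,0,-0.55,0,0,0],
    [1,0,0,-0.65,0,0,0],
    [1,0,0,-0.7,0,0,0],
  ],
)

```text
time: 19.03
tool_pos: [0.4148, -0.2689, 0.2977]
tool_rot: [0.003, 0.998, 0.07, 0.003]
contact_force: [0.1, -1.6, 0.6]
gripper_width: 0.997
```

Request:
carry_out(
  moves=[
    [1,0,0,0,0,0,0],
    [1,0,0,0,0,0,0],
    [1,0,0,0,0,0,0],
  ],
)

```text
time: 19.28
tool_pos: [0.4132, -0.2675, 0.2899]
tool_rot: [-0.001, 0.998, 0.07, -0.0]
contact_force: [-0.5, 0.0, -0.7]
gripper_width: 1.001
```

Run:
```python
from h import *
st(); print(manip.state()["joint_pos"])
plan([(.57,-.10,.3,.55),(.58,.1,.3,1.0),(.5,.26,.3,1.42),(.4205,.322,.26,1.8205),(.4205,.322,.0105,1.8205)])
```

```text
t 19.2833 p [ 0.4132 -0.2675  0.2899] yaw 0.1398 zax [-0.0005  0.0018 -1.    ] F [-0.5453  0.0342 -0.6569] g 1.001
[-0.7264 -0.299   1.8378  0.001   1.6044  0.7047]
[ 0.57 -0.1   0.3 ] -> [ 0.446 -0.36  -0.025 -0.004 -0.    -0.82 ]
[0.58 0.1  0.3 ] -> [ 0.283 -0.413 -0.    -0.     0.    -0.9  ]
[0.5  0.26 0.3 ] -> [ 0.229 -0.384 -0.     0.     0.    -0.84 ]
[0.4205 0.322  0.26  ] -> [ 0.123 -0.22   0.1    0.     0.    -0.801]
[0.4205 0.322  0.0105] -> [ 0.    -0.     0.624  0.     0.     0.   ]
```

Request:
carry_out(
  moves=[
    [1,0.446,-0.36,-0.025,0,0,-0.82],
    [1,0.446,-0.36,-0.025,0,0,-0.82],
    [1,0.446,-0.36,-0.025,0,0,-0.82],
    [1,0.446,-0.36,-0.025,0,0,-0.82],
    [1,0.446,-0.36,-0.025,0,0,-0.82],
    [1,0.446,-0.36,-0.025,0,0,-0.82],
    [1,0.446,-0.36,-0.025,0,0,-0.82],
    [1,0.446,-0.36,-0.025,0,0,-0.82],
  ],
)

```text
time: 19.95
tool_pos: [0.5697, -0.0994, 0.2986]
tool_rot: [-0.001, 0.962, 0.272, -0.002]
contact_force: [-0.9, 0.5, -0.4]
gripper_width: 1.002
```

Request:
carry_out(
  moves=[
    [1,0.283,-0.413,0,0,0,-0.9],
    [1,0.283,-0.413,0,0,0,-0.9],
    [1,0.283,-0.413,0,0,0,-0.9],
    [1,0.283,-0.413,0,0,0,-0.9],
    [1,0.283,-0.413,0,0,0,-0.9],
    [1,0.283,-0.413,0,0,0,-0.9],
    [1,0.283,-0.413,0,0,0,-0.9],
  ],
)

```text
time: 20.53
tool_pos: [0.5795, 0.0997, 0.3002]
tool_rot: [-0.0, 0.877, 0.48, -0.001]
contact_force: [-0.2, -0.7, -0.6]
gripper_width: 1.004
```

Request:
carry_out(
  moves=[
    [1,0.229,-0.384,0,0,0,-0.84],
    [1,0.229,-0.384,0,0,0,-0.84],
    [1,0.229,-0.384,0,0,0,-0.84],
    [1,0.229,-0.384,0,0,0,-0.84],
    [1,0.229,-0.384,0,0,0,-0.84],
    [1,0.229,-0.384,0,0,0,-0.84],
    [1,0.229,-0.384,0,0,0,-0.84],
  ],
)

```text
time: 21.12
tool_pos: [0.5009, 0.2581, 0.3011]
tool_rot: [0.001, 0.759, 0.651, -0.0]
contact_force: [0.2, 0.3, -0.8]
gripper_width: 0.999
```

Request:
carry_out(
  moves=[
    [1,0.123,-0.22,0.1,0,0,-0.8],
    [1,0.123,-0.22,0.1,0,0,-0.8],
    [1,0.123,-0.22,0.1,0,0,-0.8],
    [1,0.123,-0.22,0.1,0,0,-0.8],
    [1,0.123,-0.22,0.1,0,0,-0.8],
    [1,0.123,-0.22,0.1,0,0,-0.8],
    [1,0.123,-0.22,0.1,0,0,-0.8],
    [1,0.123,-0.22,0.1,0,0,-0.8],
  ],
)

```text
time: 21.78
tool_pos: [0.4227, 0.3206, 0.2624]
tool_rot: [0.001, 0.615, 0.788, 0.001]
contact_force: [0.5, 0.4, 0.3]
gripper_width: 1.0
```

Run:
```python
from h import *
st()
plan([(.4205,.322,.0105,1.8205)])
t=manip.grab_frame("top"); i=manip.camera_info("top")
cv2.imwrite("pics/t7.png",cv2.resize(t[210:310,320:430,::-1],(770,700)))
```

```text
t 21.7833 p [0.4227 0.3206 0.2624] yaw 1.8166 zax [ 0.0024  0.0007 -1.    ] F [0.5192 0.41   0.2736] g 1.0
[0.4205 0.322  0.0105] -> [ 0.005 -0.006  0.63   0.005 -0.    -0.008]
```

Request:
carry_out(
  moves=[
    [1,0.003,-0.004,0.08,0,0,-0.006],
    [1,0.003,-0.004,0.18,0,0,-0.006],
    [1,0.003,-0.004,0.28,0,0,-0.006],
    [1,0.003,-0.004,0.36,0,0,-0.006],
    [1,0.003,-0.004,0.42,0,0,-0.006],
    [1,0.003,-0.004,0.45,0,0,-0.006],
    [1,0.003,-0.004,0.45,0,0,-0.006],
    [1,0.003,-0.004,0.45,0,0,-0.006],
  ],
)

```text
time: 22.5
tool_pos: [0.4202, 0.3224, 0.0822]
tool_rot: [0.0, 0.613, 0.79, 0.001]
contact_force: [1.2, 0.3, 0.9]
gripper_width: 1.001
```

Request:
carry_out(
  moves=[
    [1,0,0,0,0,0,0],
    [1,0,0,0,0,0,0],
  ],
)

```text
time: 22.67
tool_pos: [0.4213, 0.3233, 0.0843]
tool_rot: [0.001, 0.613, 0.79, 0.003]
contact_force: [0.2, -0.9, 0.2]
gripper_width: 1.0
```

Run:
```python
from h import *
st()
plan([(.4205,.322,.0105,1.8205)])
```

```text
t 22.6667 p [0.4213 0.3233 0.0843] yaw 1.8227 zax [ 0.0051  0.0027 -1.    ] F [ 0.2074 -0.8732  0.184 ] g 1.0
[0.4205 0.322  0.0105] -> [-0.003 -0.004  0.184  0.011 -0.003  0.004]
```

Request:
carry_out(
  moves=[
    [1,-0.001,-0.002,0.06,0,0,0],
    [1,-0.001,-0.002,0.11,0,0,0],
    [1,-0.001,-0.002,0.15,0,0,0],
    [1,-0.001,-0.002,0.172,0,0,0],
    [1,-0.001,-0.002,0.18,0,0,0],
    [1,-0.001,-0.002,0.18,0,0,0],
    [1,-0.001,-0.002,0.18,0,0,0],
  ],
)

```text
time: 23.25
tool_pos: [0.4199, 0.3224, 0.0109]
tool_rot: [0.001, 0.613, 0.79, 0.002]
contact_force: [-0.4, 1.1, 0.7]
gripper_width: 1.001
```

Request:
carry_out(
  moves=[
    [0,0,0,0,0,0,0],
    [0,0,0,0,0,0,0],
    [0,0,0,0,0,0,0],
    [0,0,0,0,0,0,0],
    [0,0,0,0,0,0,0],
    [0,0,0,0,0,0,0],
    [0,0,0,0,0,0,0],
  ],
)

```text
time: 23.83
tool_pos: [0.4199, 0.3224, 0.0108]
tool_rot: [0.001, 0.613, 0.79, 0.001]
contact_force: [-1.0, -0.5, 6.4]
gripper_width: 0.581
```

Request:
carry_out(
  moves=[
    [0,0,0,-0.04,0,0,0],
    [0,0,0,-0.1,0,0,0],
    [0,0,0,-0.2,0,0,0],
    [0,0,0,-0.3,0,0,0],
    [0,0,0,-0.4,0,0,0],
    [0,0,0,-0.5,0,0,0],
    [0,0,0,-0.6,0,0,0],
    [0,0,0,-0.7,0,0,0],
  ],
)

```text
time: 24.5
tool_pos: [0.4178, 0.3213, 0.2906]
tool_rot: [0.0, 0.613, 0.79, -0.0]
contact_force: [0.8, 0.6, -1.4]
gripper_width: 0.579
```

Request:
carry_out(
  moves=[
    [0,0,0,0,0,0,0],
    [0,0,0,0,0,0,0],
  ],
)

```text
time: 24.67
tool_pos: [0.4196, 0.3223, 0.2927]
tool_rot: [0.001, 0.613, 0.79, 0.003]
contact_force: [0.2, -0.8, -1.2]
gripper_width: 0.573
```

Run:
```python
from h import *
st()
plan([(.52,.18,.3,YAW),(*rk(.004),.3,YAW),(*rk(.004),.0145,YAW)])
```

```text
t 24.6667 p [0.4196 0.3223 0.2927] yaw 1.8228 zax [ 0.0061  0.0032 -1.    ] F [ 0.2497 -0.7881 -1.1779] g 0.573
[0.52 0.18 0.3 ] -> [-0.407  0.154 -0.018  0.013 -0.003  0.004]
[0.632  0.0184 0.3   ] -> [-0.461  0.171  0.     0.     0.     0.   ]
[0.632  0.0184 0.0145] -> [ 0.    -0.     0.714  0.     0.     0.   ]
```

Request:
carry_out(
  moves=[
    [0,-0.09,0.034,-0.01,0,0,0],
    [0,-0.18,0.068,-0.018,0,0,0],
    [0,-0.27,0.102,-0.018,0,0,0],
    [0,-0.34,0.129,-0.018,0,0,0],
    [0,-0.39,0.148,-0.018,0,0,0],
    [0,-0.407,0.154,-0.018,0,0,0],
    [0,-0.407,0.154,-0.018,0,0,0],
  ],
)

```text
time: 25.25
tool_pos: [0.5185, 0.1779, 0.2938]
tool_rot: [-0.001, 0.614, 0.79, -0.001]
contact_force: [0.2, 0.4, -2.2]
gripper_width: 0.575
```

Request:
carry_out(
  moves=[
    [0,-0.09,0.033,0,0,0,0],
    [0,-0.18,0.067,0,0,0,0],
    [0,-0.27,0.1,0,0,0,0],
    [0,-0.35,0.13,0,0,0,0],
    [0,-0.42,0.156,0,0,0,0],
    [0,-0.461,0.171,0,0,0,0],
    [0,-0.461,0.171,0,0,0,0],
    [0,-0.461,0.171,0,0,0,0],
  ],
)

```text
time: 25.92
tool_pos: [0.6306, 0.0188, 0.2957]
tool_rot: [-0.001, 0.613, 0.79, 0.0]
contact_force: [0.6, 0.6, -0.8]
gripper_width: 0.576
```

Request:
carry_out(
  moves=[
    [0,0,0,0.08,0,0,0],
    [0,0,0,0.17,0,0,0],
    [0,0,0,0.26,0,0,0],
    [0,0,0,0.34,0,0,0],
    [0,0,0,0.41,0,0,0],
    [0,0,0,0.45,0,0,0],
    [0,0,0,0.47,0,0,0],
    [0,0,0,0.47,0,0,0],
  ],
)

```text
time: 26.58
tool_pos: [0.629, 0.0199, 0.1063]
tool_rot: [-0.002, 0.612, 0.791, -0.001]
contact_force: [-0.9, 0.6, -0.5]
gripper_width: 0.579
```

Request:
carry_out(
  moves=[
    [0,0,0,0,0,0,0],
    [0,0,0,0,0,0,0],
    [0,0,0,0,0,0,0],
  ],
)

```text
time: 26.83
tool_pos: [0.6327, 0.0182, 0.1114]
tool_rot: [0.002, 0.612, 0.79, 0.002]
contact_force: [-0.0, -0.2, -1.5]
gripper_width: 0.576
```

Run:
```python
from h import *
st()
plan([(*rk(.004),.0145,YAW)])
i=manip.camera_info("wrist"); im=manip.grab_frame("wrist"); st()
import pickle; pickle.dump(i,open("w8.pkl","wb")); np.save("w8.npy",im)
cv2.imwrite("pics/w8.png",cv2.resize(im[:,:,::-1],(768,576)))
```

```text
t 26.8333 p [0.6327 0.0182 0.1114] yaw 1.8232 zax [ 0.005   0.0002 -1.    ] F [-0.0374 -0.1915 -1.5078] g 0.576
[0.632  0.0184 0.0145] -> [ 0.001 -0.003  0.242  0.01   0.002  0.004]
t 26.8833 p [0.6325 0.0181 0.1111] yaw 1.823 zax [ 0.0046  0.0002 -1.    ] F [ 0.228  -0.3464 -1.3492] g 0.572
```

View pics/w8.png

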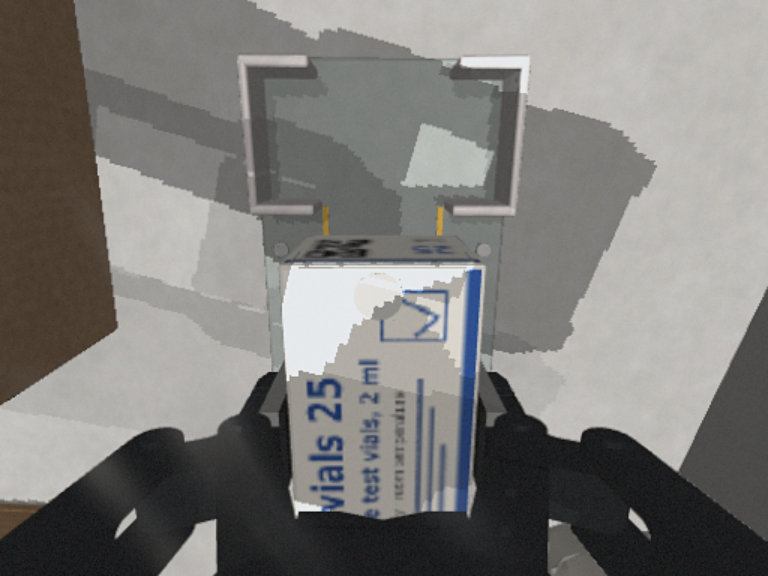

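The carton hangs square and lined up with the outline: carton centre column 382 against outline 383. I'll check its position along the rack from the far top edge at row 264, then lower.

Run:
```python
from h import *
import pickle
i=pickle.load(open("w8.pkl","rb"))
tr=lambda P:(P-np.r_[F,0])[:,:2]@np.array([[np.cos(YAW),-np.sin(YAW)],[np.sin(YAW),np.cos(YAW)]])*1000
print(tr(w(i,[(285/1.5,264/1.5),(482/1.5,264/1.5)],.1111+.038)), "expect x 53")
print(tr(w(i,[(326/1.5,215/1.5),(441/1.5,215/1.5)],.008)))
```

```text
[[ 52.8375  23.1025]
 [ 52.8576 -22.828 ]] expect x 53
[[ 46.9063  29.652 ]
 [ 46.9584 -31.4932]]
```

Request:
carry_out(
  moves=[
    [0,0,-0.001,0.05,0,0,0],
    [0,0,-0.001,0.1,0,0,0],
    [0,0,-0.001,0.14,0,0,0],
    [0,0,-0.001,0.17,0,0,0],
    [0,0,-0.001,0.19,0,0,0],
    [0,0,-0.001,0.19,0,0,0],
    [0,0,-0.001,0.19,0,0,0],
    [0,0,-0.001,0.19,0,0,0],
  ],
)

```text
time: 27.55
tool_pos: [0.6321, 0.0178, 0.0343]
tool_rot: [0.001, 0.613, 0.79, 0.001]
contact_force: [0.1, 0.2, -0.6]
gripper_width: 0.574
```

Run:
```python
from h import *
st()
plan([(*rk(.004),.0145,YAW)])
```

```text
t 27.55 p [0.6321 0.0178 0.0343] yaw 1.8227 zax [ 0.0034  0.0002 -1.    ] F [ 0.0857  0.2351 -0.576 ] g 0.574
[0.632  0.0184 0.0145] -> [0.002 0.    0.05  0.007 0.001 0.003]
```

Request:
carry_out(
  moves=[
    [0,0,0,0.02,0,0,0],
    [0,0,0,0.035,0,0,0],
    [0,0,0,0.044,0,0,0],
    [0,0,0,0.05,0,0,0],
    [0,0,0,0.05,0,0,0],
    [0,0,0,0.05,0,0,0],
  ],
)

```text
time: 28.05
tool_pos: [0.6312, 0.0179, 0.0147]
tool_rot: [-0.0, 0.613, 0.79, 0.0]
contact_force: [-5.0, -0.5, 9.9]
gripper_width: 0.576
```

Request:
carry_out(
  moves=[
    [1,0,0,0,0,0,0],
    [1,0,0,0,0,0,0],
    [1,0,0,0,0,0,0],
    [1,0,0,0,0,0,0],
    [1,0,0,0,0,0,0],
    [1,0,0,0,0,0,0],
  ],
)

```text
time: 28.55
tool_pos: [0.6309, 0.0179, 0.0126]
tool_rot: [0.0, 0.613, 0.79, 0.0]
contact_force: [0.1, 0.0, -1.0]
gripper_width: 1.002
```

Request:
carry_out(
  moves=[
    [1,0,0,-0.05,0,0,0],
    [1,0,0,-0.13,0,0,0],
    [1,0,0,-0.22,0,0,0],
    [1,0,0,-0.32,0,0,0],
    [1,0,0,-0.42,0,0,0],
    [1,0,0,-0.5,0,0,0],
    [1,0,0,-0.52,0,0,0],
    [1,0,0,-0.52,0,0,0],
  ],
)

```text
time: 29.22
tool_pos: [0.6329, 0.0177, 0.2257]
tool_rot: [0.004, 0.613, 0.79, 0.003]
contact_force: [1.0, 0.5, -0.2]
gripper_width: 1.001
```

Request:
carry_out(
  moves=[
    [0,-0.08,0,0,0,0,0],
    [0,-0.16,0,0,0,0,0],
    [0,-0.23,0,0,0,0,0],
    [0,-0.23,0,0,0,0,0],
    [0,-0.23,0,0,0,0,0],
    [0,-0.23,0,0,0,0,0],
  ],
)

```text
time: 29.72
tool_pos: [0.6527, -0.0708, 0.2184]
tool_rot: [-0.002, 0.613, 0.79, -0.0]
contact_force: [-0.1, 0.3, 0.5]
gripper_width: 0.143
```

Run:
```python
from h import *
st()
i=manip.camera_info("wrist"); im=manip.grab_frame("wrist")
import pickle; pickle.dump(i,open("w9.pkl","wb")); np.save("w9.npy",im)
cv2.imwrite("pics/w9.png",cv2.resize(im[20:270,150:360,::-1],None,fx=2.4,fy=2.4,interpolation=cv2.INTER_CUBIC))
plan([(*rk(-.168),.22,YAW),(*rk(-.168),.116,YAW)])
```

```text
t 29.7167 p [ 0.6527 -0.0708  0.2184] yaw 1.8226 zax [-0.0025  0.0017 -1.    ] F [-0.1468  0.2912  0.4566] g 0.143
[ 0.6746 -0.1483  0.22  ] -> [-0.202  0.004 -0.003 -0.003 -0.004  0.005]
[ 0.6746 -0.1483  0.116 ] -> [ 0.   -0.    0.26  0.    0.    0.  ]
```

View pics/w9.png

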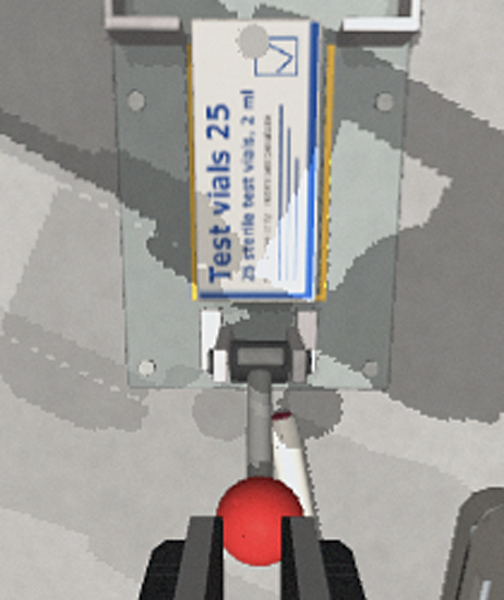

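The carton stands square inside the outline, top corners at (192,21), (319,21), (315,298) and (199,300), and the ball is at (259,521). I'll check the numbers.

Run:
```python
from h import *
import pickle
i=pickle.load(open("w9.pkl","rb"))
tr=lambda P:(P-np.r_[F,0])[:,:2]@np.array([[np.cos(YAW),-np.sin(YAW)],[np.sin(YAW),np.cos(YAW)]])*1000
sc=lambda L:[((u+.5)/2.4-.5+150,(v+.5)/2.4-.5+20) for u,v in L]
W=tr(w(i,sc([(192,21),(319,21),(315,298),(199,300)]),.051)); print(W,W.mean(0))
W=tr(w(i,sc([(147,367),(371,367),(136,100),(384,101)]),.008));print("screws",W,W.mean(0),"ref -31.5,~0.5")
print("ball",tr(w(i,sc([(259,521)]),.12)))
```

```text
[[ 51.3196  26.0277]
 [ 51.3183 -21.8524]
 [-52.08   -23.1028]
 [-52.9626  25.5617]] [-0.6012  1.6585]
screws [[-90.9816  54.9317]
 [-90.8358 -54.9697]
 [ 29.4111  54.8073]
 [ 29.0212 -54.8645]] [-30.8463  -0.0238] ref -31.5,~0.5
ball [[-122.7403    0.582 ]]
```

Request:
carry_out(
  moves=[
    [0,-0.08,0.002,0,0,0,0],
    [0,-0.16,0.004,0,0,0,0],
    [0,-0.205,0.004,0,0,0,0],
    [0,-0.205,0.004,0,0,0,0],
    [0,-0.205,0.004,0.09,0,0,0],
    [0,-0.205,0.004,0.18,0,0,0],
    [0,-0.205,0.004,0.255,0,0,0],
    [0,-0.205,0.004,0.255,0,0,0],
  ],
)

```text
time: 30.43
tool_pos: [0.6706, -0.147, 0.1098]
tool_rot: [-0.007, 0.612, 0.791, -0.002]
contact_force: [-1.9, 0.4, -2.1]
gripper_width: 0.002
```

Request:
carry_out(
  moves=[
    [0,0,0,0,0,0,0],
    [0,0,0,0,0,0,0],
  ],
)

```text
time: 30.6
tool_pos: [0.6769, -0.1497, 0.121]
tool_rot: [0.001, 0.612, 0.791, 0.001]
contact_force: [0.6, -0.6, 1.1]
gripper_width: -0.0
```

The carton is within 2 mm of centre, its yaw within about 0.01 rad, and the outline leaves a 6 mm margin. Now I push the catch shut.

Request:
carry_out(
  moves=[
    [0,0.03,0,0,0,0,0],
    [0,0.06,0,0,0,0,0],
    [0,0.09,0,0,0,0,0],
    [0,0.12,0,0,0,0,0],
    [0,0.15,0,0,0,0,0],
    [0,0.18,0,0,0,0,0],
    [0,0.2,0,0,0,0,0],
    [0,0.2,0,0,0,0,0],
  ],
)

```text
time: 31.27
tool_pos: [0.6549, -0.0701, 0.1184]
tool_rot: [-0.001, 0.612, 0.791, 0.0]
contact_force: [-0.4, -0.7, -0.4]
gripper_width: 0.002
```

Request:
carry_out(
  moves=[
    [0,-0.05,0,-0.08,0,0,0],
    [0,-0.1,0,-0.16,0,0,0],
    [0,-0.15,0,-0.25,0,0,0],
    [0,-0.2,0,-0.34,0,0,0],
    [0,-0.25,0,-0.42,0,0,0],
    [0,-0.3,0,-0.5,0,0,0],
    [0,-0.35,0,-0.5,0,0,0],
    [0,-0.35,0,-0.5,0,0,0],
  ],
)

```text
time: 31.93
tool_pos: [0.6917, -0.2121, 0.3217]
tool_rot: [0.003, 0.614, 0.789, 0.001]
contact_force: [0.3, 0.0, -1.4]
gripper_width: -0.001
```

Request:
carry_out(
  moves=[
    [0,-0.06,0.06,0,0,0,0],
    [0,-0.12,0.12,0,0,0,0],
    [0,-0.18,0.2,0,0,0,0],
    [0,-0.24,0.3,0,0,0,0],
    [0,-0.3,0.4,0,0,0,0],
    [0,-0.36,0.45,0,0,0,0],
    [0,-0.36,0.45,0,0,0,0],
    [0,-0.36,0.45,0,0,0,0],
  ],
)

```text
time: 32.6
tool_pos: [0.9021, -0.3035, 0.3092]
tool_rot: [-0.004, 0.613, 0.79, -0.001]
contact_force: [0.4, -0.1, -1.2]
gripper_width: 0.001
```

Run:
```python
from h import *
st()
t=manip.grab_frame("top"); s=manip.grab_frame("scene")
a=cv2.resize(t[140:310,110:430,::-1],(800,425),interpolation=cv2.INTER_CUBIC)
b=cv2.resize(s[140:340,180:400,::-1],(192,175)); c=cv2.resize(t[145:218,210:310,::-1],(240,175),interpolation=cv2.INTER_CUBIC)
d=cv2.resize(s[165:230,220:320,::-1],(269,175),interpolation=cv2.INTER_CUBIC)
o=np.zeros((600,800,3),np.uint8); o[:425]=a; o[425:,:192]=b; o[425:,200:440]=c; o[425:,450:719]=d
cv2.imwrite("pics/f.png",o)
```

```text
t 32.6 p [ 0.9021 -0.3035  0.3092] yaw 1.8225 zax [-0.0076  0.0041 -1.    ] F [ 0.3914 -0.0884 -1.1815] g 0.001
```

View pics/f.png

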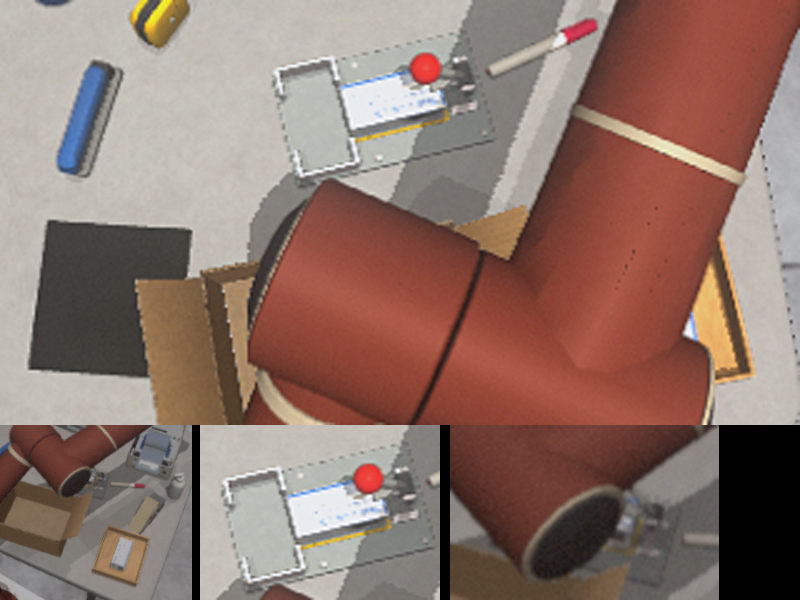

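The catch is shut with the ball at (425,68) over the front carton, which lies in its outline. The rear carton lies flat in the tray, the mat and pocket are empty, and the other objects look unmoved. The arm touches nothing, so I'm handing in.

```bash
python3 -c "
from plant import manip
print(manip.job_done())"
```

```text
the job is handed in; nothing more can be done
None
```

The job is done and handed in at 32.6 s of the 72 s allowed. I flipped the catch open and parked the front carton on the mat. The rear carton went flat into the tray, then the front carton went back into its outline and I flipped the catch shut.

**Last checks:**
- **Front carton:** just before the catch was shut, it measured about 0.6 mm off centre lengthwise and 1.7 mm sideways, with about 0.01 rad of skew. The outline leaves about 6 mm of margin. It stood skewed by about 0.045 rad at the start.
- **Final picture:** the catch is shut over the front carton and the rear carton lies flat inside the tray. The rear pocket and the mat are empty. The stapler, marker and tape measure look unmoved; I judged that by eye and did not measure them.
- **Forces:** the highest wrist force I read was about 11 N, as the front carton touched down in the rack. It was about 1 N, near the sensor's noise, at hand-in.

**Disagreements:** the top and wrist cameras differed by up to about 4 mm on the rack position at first. I used their mean, and later near views confirmed it to about 1 mm. Position readings taken right after fast moves swung by several millimetres, so I let the arm settle before the precise steps. I did not take a close-up of the front carton after the catch was shut.

I viewed 11 pictures, one over the budget of 10.

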